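# Tuck the drain chute under the drainer's drip flap and hold it down

### The job

Take the steel drain chute out of the crock and slide its flat tongue squarely under the middle of the drip flap of the draining tray, without pushing the flap up, until the ends of the chute's side walls come up to the flap's edge and the other end of the chute runs out over the sink. The pad under the chute is self-adhesive and needs time to take, so finish still gripping the chute and pressing it firmly down, flat on the worktop. Leave the crock standing and the other things where they are.

Things in the scene. Friction and masses are not known exactly. Their poses are not given: they have to be found in the camera images.
- chute: Loose open steel channel, 220 mm long, 44 wide, about 150 g. Base 3 mm thick; side walls 3 mm thick, 14 mm high, along the 190 mm nearer its open end; the last 30 mm is the flat tongue. Origin: centre of the underside, halfway along. +x along it to the tongue, z up out of the open side, y across. Grip it from the open side across its two walls (44 mm). Starts standing in the crock, tongue up.
- tongue_tip (a point): Middle of the tongue's tip edge, on the underside, 110 mm along +x of the chute's origin; axes as the chute's. The tongue has no walls and is 3 mm thick (2.4 mm over the last 8 mm).
- chute_end (a point): Middle of the chute's open end, on the underside, 110 mm along -x of the chute's origin; axes as the chute's. At the start it stands on the crock's floor.
- crock: Loose round white crock, 105 mm high, 96 mm across, wall 4 mm, floor 6 mm, about 700 g. Origin: centre of its underside, z up. The chute leans in it towards the crock's +x (away from the robot), at about 58 degrees to the worktop, open side up and towards the robot; about 100 mm of the chute stands out above the rim.
- drainer: Fixed steel draining tray on rubber feet, 220 mm (x) by 300 mm (y), rim 36 mm high; in its +y half a wire rack (70 mm high) with two saucers on edge (top at 147 mm). Origin: middle of its footprint at worktop height; z up. Its outlet, with the flap, is in the middle of its -y side, towards the sink.
- flap (a joint): Hinge of the steel drip flap that hangs loosely over the outlet, 60 mm wide, 30 mm long, 50 g, held down by its weight only. 0: on its stop, sloping down and outwards, the underside of its hemmed edge 6 mm above the worktop; the room below grows to about 15 mm at the hinge, 28 mm further in. Grows in rad as the edge is pushed up (0.1 rad lifts it 3 mm).
- flap_edge (a point): Point on the worktop straight below the middle of the flap's outer edge, at x 0, y -183 mm in the drainer's frame. Axes as the drainer's: +y points in under the flap, x along the edge.
- worktop: White stone worktop, fixed; its top is z = 0.
- sink_edge (a point): Point on the worktop's edge at the sink bowl; the edge runs straight along x and the sink lies on its -y side: first a ledge 7 mm below the worktop, then the bowl.
- mug: Small white mug, 62 mm across, 92 mm with its handle, 51 mm high, standing in the tray. Not to be disturbed.
- glass: Small drinking glass, 49 mm across, 62 mm high, standing in the tray. Not to be disturbed.
- can: Tall drinks can, 53 mm across, 134 mm high, on the worktop behind the work. Not to be disturbed.
- tin: Flat oblong tub with a lid, 63 x 105 mm, 26 mm high, on the worktop behind the crock. Not to be disturbed.

How it is judged:
By the outcome, as a careful person would: the job done as asked, in the order asked, and still so for the second after the job is handed in, while the arm keeps its last pose, push and grip.
It also fails if it takes over 45 s, if anything falls off the work surface, if the arm or the gripper's body presses on something with over 40 N, if the wrist force passes 120 N, or if a joint passes its speed limit or range.

### The arm

A 6-joint arm with a two-finger parallel gripper is mounted at the origin on a cart in front of the work surface, level with it; the furniture and walls round the work are solid. World frame = base frame: x ahead of the robot, y to its left, z up, the work surface at z = 0. Lengths are in mm, angles in degrees, forces in N, time in s.
With the tool pointing down it reaches from about 275 to 775 mm from the base axis. Payload 14.6 kg.
Tool frame: the origin (TCP) lies at the very end of the fingers, on their centre line; the grasp point (between the pads) lies 19 mm behind it (env.pinch_z is the distance from the TCP to the grasp point, in mm); z points along the fingers, y is the line along which they close (so a half turn about z gives the same grasp; the last joint's range is limited). The gripper opens to 85 mm and grips with 20 to 120 N. Pads are 22 mm wide; open, the fingers measure 114 mm over their backs; the gripper's body (76 mm by 85 mm) begins 54 mm behind the grasp point. The pads swing forward as they close: fully open they stand 13 mm farther back than shut.
Start: joints at [55.159, 15.075, -2.767, 72.158, 0, 81.102], TCP at [229.684, 472.095, 231.278] pointing down, gripper open.
Joint ranges: [-151.79, 151.79], [-50.71, 97.33], [-67.44, 78.34], [-121.81, 120.89], [-77.56, 73.72], [-180, 180]. Speed limits (degrees/s): [108.29, 108.29, 147.25, 159.86, 180, 180].

### API

Orientations are given as a 3x3 rotation matrix whose columns are the frame's x, y, z axes.
In Python, from station import env, vision gives the robot as it stands.
- The arm moves only by the tool play_rows, never from a script. Its argument "rows" is a list of rows, each a list of 2 entries, a list of its own where there are three numbers: the shift along the world's x, y, z in m, then the turn, a rotation vector about the world's x, y, z in rad. In form: [[[tx, ty, tz], [rx, ry, rz]], ...]. A call has 1 to 20 rows; each row is the pose to reach, as a shift and turn from the pose commanded when the call began; what a row does not reach only later rows make up. A row lasts 1/12 s, in which the tool goes at most 41.7 mm and 7.16 degrees, less where a joint would pass 70% of its speed; a pose out of reach is approached as far as the arm can. A call with a gripper value outside its range is refused whole. "jaw" is the finger opening in m, from 0 to 0.0854, set as the call begins (left out, the last holds). The fingers move at their own pace and stop on an object; "grip_force" is the grip in N (left out, the last holds). Time passes only in rows, so rows that repeat a pose let the fingers close. It gives the time, the measured TCP pose, the force, the opening and the grip force at its end, in the units of the state.
- env.get_obs(): the state, without advancing time (a new reading comes with each control period).
- vision.read_camera(name): name is "side" or "top"; returns the picture (400x640x3 uint8, red, green, blue); there is no depth.
- vision.camera_info(name): a dict with "fovy" (degrees; the focal length in pixels is half the picture's height over the tangent of half this angle, whatever the lens; pixels are square), "cx", "cy" (the principal point, pixels), "world_to_cam" (4x4, takes a point from world to camera coordinates). Camera axes: x right, y down, z forward; pixel columns grow to the right and rows downward; lengths in mm; the calibration is good to about 2 mm. A picture is of the moment at which its call begins. camera_info takes no time and is no camera call.
- env.sign_off(): hands the job in; it is judged then, once.
The state is a dict: "time_s": time; "qpos": joint angles; "joint_vel": joint speeds; "joint_efforts": joint torques, N m; "eef_pos": TCP position; "tcp_rot": TCP orientation; "ft_force": force on the tool from outside, world axes, zero at the start; "moment": the same for the moment, N m; "width": opening from 0.0 (shut) to 1.0 (fully open); "gripper_force": force on a finger pad.
Only numpy, scipy, OpenCV 4.12 (cv2) and the standard library are available. Lean on these libraries where they do the work, as an engineer would, in place of code of your own. Each camera call takes 0.05 s, during which the arm holds its last target. There are 200 camera calls.

## Working session

There is one attempt and no reset: what is moved stays moved. The work goes in short steps, Python scripts to look and compute and a tool call to move; the robot and the scene stay as the last step left them, time stands still between calls to the robot, and variables do not carry over. Pictures are saved under pics/ and viewed, at most 10 in all, crops included, and the job is handed in when it is done.

Besides the shell and the picture viewer there is one more tool, called after "Emit:" as name([rows], argument=value, ...), one row to a line, values as JSON. play_rows: Moves the arm, as the interface text tells. Its arguments: {"type":"object","properties":{"rows":{"type":"array"},"jaw":{"type":"number"},"grip_force":{"type":"number"}},"required":["rows"]}

```bash
mkdir -p pics; ls; python3 - <<'E'
from station import env, vision
import cv2,numpy as np
for n in("side","top"):
    cv2.imwrite(f"pics/{n}0.png",cv2.cvtColor(vision.read_camera(n),cv2.COLOR_RGB2BGR))
    print(n,vision.camera_info(n))
o=env.get_obs();print(o,env.pinch_z)
E
```

```text
pics
side {'fovy': 51.724277542266464, 'cx': 312.2960713393602, 'cy': 196.81714127491458, 'world_to_cam': array([[ 9.55442187e-01, -2.94313984e-01, -2.25722628e-02,
        -5.60520226e+02],
       [-2.06802009e-01, -6.12857651e-01, -7.62652233e-01,
         1.55416507e+02],
       [ 2.10625633e-01,  7.33338107e-01, -6.46414777e-01,
         1.12440712e+03],
       [ 0.00000000e+00,  0.00000000e+00,  0.00000000e+00,
         1.00000000e+00]])}
top {'fovy': 57.1465255989245, 'cx': 324.75526610955393, 'cy': 202.6793650332199, 'world_to_cam': array([[-1.57669570e-01, -9.87482446e-01, -4.32728895e-03,
        -5.12284462e+00],
       [-9.61084014e-01,  1.54458273e-01, -2.29041829e-01,
         5.89140235e+02],
       [ 2.26843171e-01, -3.19540384e-02, -9.73406963e-01,
         1.11897645e+03],
       [ 0.00000000e+00,  0.00000000e+00,  0.00000000e+00,
         1.00000000e+00]])}
{'time_s': 0.1, 'qpos': array([ 5.51590979e+01,  1.50943936e+01, -2.79817671e+00,  7.21563647e+01,
        2.29719274e-04,  8.11028597e+01]), 'joint_vel': array([-0.00789559, -0.05614731,  0.19931994,  0.10843065, -0.04232277,
       -0.02694508]), 'joint_efforts': array([ 5.32755905e-03, -6.38575315e+01,  3.85062110e+01,  9.93263035e-03,
       -3.82015025e-05,  3.66900213e-05]), 'eef_pos': array([229.55186669, 471.91333034, 230.90104501]), 'tcp_rot': array([[-8.99223859e-01,  4.37488526e-01, -4.91224119e-04],
       [ 4.37488780e-01,  8.99223598e-01, -6.98685397e-04],
       [ 1.36053475e-04, -8.43179619e-04, -9.99999635e-01]]), 'ft_force': array([ 0.47266376, -0.10804239, -0.04781318]), 'moment': array([-0.00894523,  0.04969522,  0.00888122]), 'gripper_force': 0.0, 'width': 1.003546076524826} 18.700000000000003
```

View pics/side0.png

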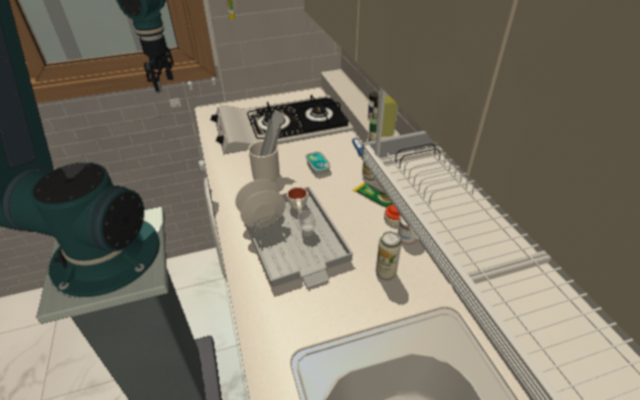

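View pics/top0.png

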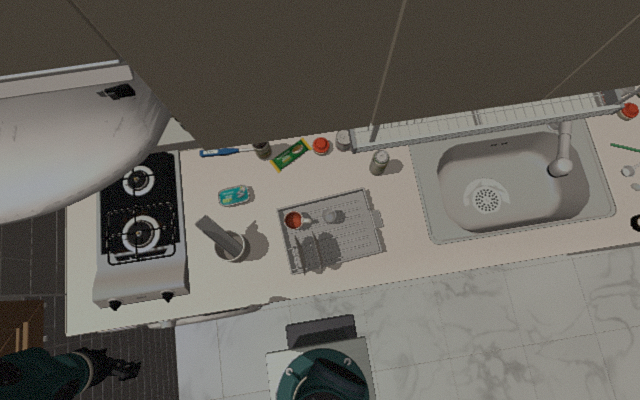

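The side view shows the crock at about (264,165) with the chute's tip near (278,113), the flap at (315,275) and the can at (388,255). The top view shows the crock at (233,247), the chute's tip near (205,220), and the tray at x 278–383 with its outlet on the right. I'll zoom in on both.

```bash
cat > h.py <<'E'
import numpy as np, cv2
from station import env, vision
def cam(n):
    c=vision.camera_info(n); f=200/np.tan(np.radians(c["fovy"]/2)); return f,c["cx"],c["cy"],np.array(c["world_to_cam"])
def ray(n,u,v):
    f,cx,cy,T=cam(n); d=T[:3,:3].T@np.array([(u-cx)/f,(v-cy)/f,1]); return -T[:3,:3].T@T[:3,3],d/np.linalg.norm(d)
def onz(n,u,v,z):
    o,d=ray(n,u,v); return o+d*(z-o[2])/d[2]
def tri(a,b):
    (o1,d1),(o2,d2)=ray("side",*a),ray("top",*b)
    s=np.linalg.lstsq(np.c_[d1,-d2],o2-o1,rcond=None)[0]
    p,q=o1+s[0]*d1,o2+s[1]*d2; return (p+q)/2,np.linalg.norm(p-q)
def proj(n,p):
    f,cx,cy,T=cam(n); q=T[:3,:3]@p+T[:3,3]; return q[:2]/q[2]*f+[cx,cy]
def crop(n,x,y,w,h,s,name):
    im=cv2.cvtColor(vision.read_camera(n),cv2.COLOR_RGB2BGR)[y:y+h,x:x+w]
    cv2.imwrite(f"pics/{name}.png",cv2.resize(im,None,fx=s,fy=s,interpolation=cv2.INTER_CUBIC))
E
python3 - <<'E'
import cv2
for n,x,y,w,h,s,m in(("side",220,95,140,200,3,"a"),("top",185,165,220,125,3.6,"b")):
    im=cv2.imread(f"pics/{n}0.png")[y:y+h,x:x+w]
    im=cv2.resize(im,None,fx=s,fy=s,interpolation=cv2.INTER_CUBIC)
    for k in range(0,w,20): cv2.putText(im,str(x+k),(int(k*s),8),0,.3,(0,0,255)); im[::6,int(k*s)]=(0,0,255)
    for k in range(0,h,20): cv2.putText(im,str(y+k),(0,int(k*s)),0,.3,(0,0,255)); im[int(k*s),::6]=(0,0,255)
    cv2.imwrite(f"pics/{m}.png",im)
E
```

```text
(no output)
```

View pics/a.png

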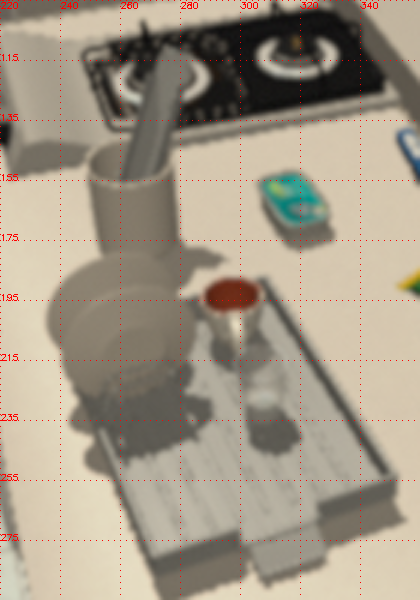

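View pics/b.png

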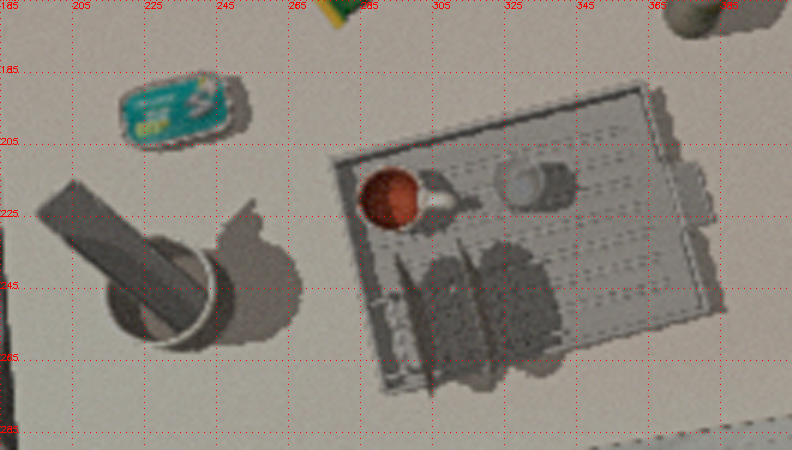

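The side crop shows the chute's tip edge at about (273,109)–(281,116), the crock's rim at (249–278, 152), and the flap's outer edge at roughly (310,290)–(329,281). In the top crop the tip corners are (195,224) and (205.5,215), the rim corners are (277.5,209), (363,188.5), (386,252) and (292,273.5), and the flap's edge runs (379,209)–(383,226).

```bash
python3 - <<'E'
from h import *
np.set_printoptions(precision=1,suppress=True)
# rim corners
C=[onz("top",*p,36) for p in((277.5,209),(363.5,188.5),(385,252),(292,273.5))]
for c in C: print(c)
C=np.array(C); print("sides",[np.linalg.norm(C[i]-C[(i+1)%4]) for i in range(4)],"ctr",C.mean(0))
yy=(C[0]-C[1]+C[3]-C[2])[:2]; yaw=np.degrees(np.arctan2(-yy[0],yy[1]));print("yaw",yaw)
r=np.radians(yaw);R=np.array([[np.cos(r),-np.sin(r)],[np.sin(r),np.cos(r)]])
print("flap_edge pred",C.mean(0)[:2]+R@[0,-183])
for z in(7,): 
  print("flap top",[onz("top",*p,z) for p in((379,209),(383,226))],"side",[onz("side",*p,z) for p in((310.5,290),(329,281))])
print("corner tri",tri((272,281.5),(385,252)),tri((351.5,254),(363.5,188.5)))
print("tip L/R tri",tri((272.5,109.5),(195,224.5)),tri((281.5,116),(205.5,215)),tri((272.5,109.5),(205.5,215)),tri((281.5,116),(195,224.5)))
# crock top rim
print("crock rim top", onz("top",230,245,105), "side",onz("side",263.5,152,105), tri((263.5,152),(229,245)))
# enlarge details
def g(n,x,y,w,h,s):
    im=cv2.resize(cv2.imread(f"pics/{n}0.png")[y:y+h,x:x+w],None,fx=s,fy=s,interpolation=cv2.INTER_CUBIC)
    for k in range(0,w,10): cv2.putText(im,str(x+k),(int(k*s),8),0,.3,(0,0,255)); im[::6,int(k*s)]=(0,0,255)
    for k in range(0,h,10): cv2.putText(im,str(y+k),(0,int(k*s)),0,.3,(0,0,255)); im[int(k*s),::6]=(0,0,255)
    return im
a=g("side",235,100,65,70,6);b=g("top",190,205,66,70,6);c=g("side",290,250,65,50,6)[:180*2];d=g("top",345,180,66,50,6)
w=396
f=lambda i,h:cv2.copyMakeBorder(i[:h],0,h-min(h,i.shape[0]),0,w-i.shape[1],0)
out=np.vstack([np.hstack([f(a,320),f(b,320)]),np.hstack([f(c,280),f(d,280)])])
cv2.imwrite("pics/c.png",out)
E
```

```text
[592.1  58.6  36. ]
[ 616.1 -235.3   36. ]
[ 396.6 -265.1   36. ]
[376.5  40.   36. ]
sides [np.float64(294.8626424879958), np.float64(221.5030808444345), np.float64(305.8048632731193), np.float64(216.3808872400058)] ctr [ 495.3 -100.4   36. ]
yaw 4.213256429557019
flap_edge pred [ 508.7 -282.9]
flap top [array([ 544.3, -278.3,    7. ]), array([ 484.9, -280.4,    7. ])] side [array([ 492. , -292.9,    7. ]), array([ 543.8, -281. ,    7. ])]
corner tri (array([ 400.6, -264.6,   40. ]), np.float64(8.63881120254954)) (array([ 618.7, -236. ,   32.2]), np.float64(3.1539226885399247))
tip L/R tri (array([545.5, 279.6, 197.1]), np.float64(2.0265789501264146)) (array([569.2, 251.5, 184.9]), np.float64(6.045403467893581)) (array([550.1, 240.6, 220.6]), np.float64(25.820115380737874)) (array([564.8, 291.5, 160.3]), np.float64(19.34570593392183))
crock rim top [487.2 209.4 105. ] side [486.7 188.7 105. ] (array([490.7, 217. ,  85.9]), np.float64(0.005579016352783371))
```

View pics/c.png

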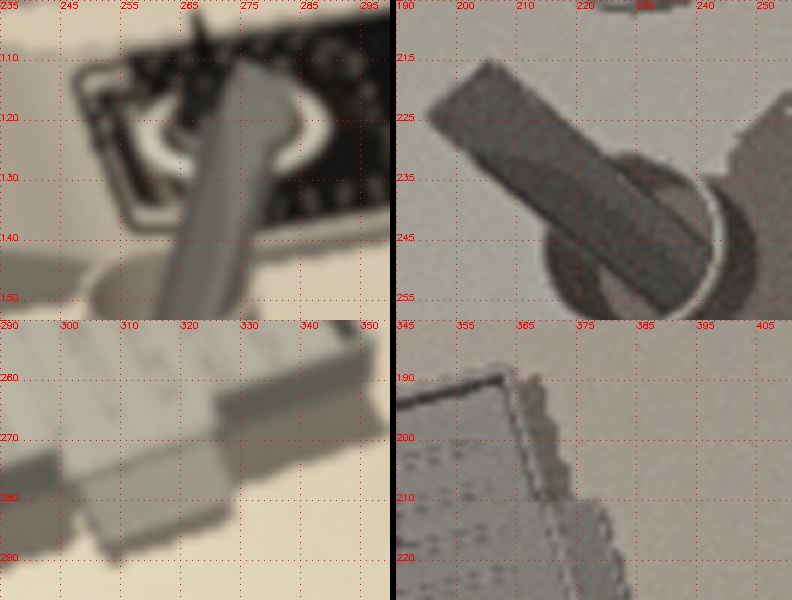

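The tile shows the tongue's corners in the side view at about (272,109)/(281,113), and in the top view at (194.5,224)/(205.5,214.5). The flap in the side view is the light quad with its outer edge from (306.5,288) to (328,281). I'll refine the edges with sub-pixel line fits.

```bash
cat >> h.py <<'E'
def edge(im,p,q,half=5,sign=0,n=40,trim=.08):
    "sub-pixel line through the strongest gradient near segment p-q -> refined end points"
    p,q=np.array(p,float),np.array(q,float); t=(q-p)/np.linalg.norm(q-p); nn=np.array([-t[1],t[0]])
    s=np.arange(-half,half+.01,.1); P=[]
    for a in np.linspace(trim,1-trim,n):
        c=p+(q-p)*a; xy=(c+s[:,None]*nn).astype(np.float32)
        v=cv2.remap(im,xy[None,:,0].copy(),xy[None,:,1].copy(),cv2.INTER_LINEAR)[0].astype(float)
        g=np.gradient(cv2.GaussianBlur(v[None],(0,0),6)[0]); g=np.abs(g) if sign==0 else sign*g
        P.append(c+s[g.argmax()]*nn)
    P=np.float32(P)
    vx,vy,x0,y0=cv2.fitLine(P,cv2.DIST_HUBER,0,.5,.01).ravel(); d=np.array([vx,vy]);o=np.array([x0,y0])
    r=np.abs((P-o)@[-vy,vx]); return o+d*((p-o)@d),o+d*((q-o)@d),np.median(r)
def inter(a,b):
    A=np.c_[a[1]-a[0],-(b[1]-b[0])]; return a[0]+np.linalg.solve(A,b[0]-a[0])[0]*(a[1]-a[0])
E
python3 - <<'E'
from h import *
np.set_printoptions(precision=1,suppress=True)
t=cv2.GaussianBlur(cv2.imread("pics/top0.png",0),(0,0),.7); s=cv2.GaussianBlur(cv2.imread("pics/side0.png",0),(0,0),.7)
L=[edge(t,(277.5,209),(363.5,188.5)),edge(t,(363.5,188.5),(385,252)),edge(t,(385,252),(292,273.5)),edge(t,(292,273.5),(277.5,209))]
for l in L:
    a,b=onz("top",*l[0],36),onz("top",*l[1],36); d=b-a; print("top side",l[0],l[1],"res",l[2],"ang",np.degrees(np.arctan2(d[1],d[0])),a,b)
# side view: rim line front (-y side) left and right of flap, right (far) long side
for nm,p,q,z in(("far",(309,189),(351,253),36),("front L",(271,281),(299,272),36),("front R",(326,264),(351,254),36),("flap",(306.5,288),(328,281),8),("flapL",(303,280),(306,287),15),("flapR",(325,271),(328,280),15)):
    l=edge(s,p,q,half=3); a,b=onz("side",*l[0],z),onz("side",*l[1],z);d=b-a; print("side",nm,l[0],l[1],"res",l[2],"ang",np.degrees(np.arctan2(d[1],d[0])),a,b)
# flap in top
l=edge(t,(378.5,210),(383,226),half=3);print("top flap",l,onz("top",*l[0],8),onz("top",*l[1],8))
# sink edge
for p in((414,170),(420,200),(427,232)): print("sink",onz("top",*p,0))
print("can",onz("top",380,163,134)," tin",onz("top",234,195,26))
for c in((194.5,224),(205.5,214.5)): print("tip",onz("top",*c,194))
for c in((272,109),(281,113)): print("tip side",onz("side",*c,194))
# chute long edges in top view
for p,q in(((196,226),(232,254)),((206,216),(240,245))):
    l=edge(t,p,q,half=3);print("chute edge",l)
E
```

```text
top side [277.5 209.2] [363.3 187.8] res 0.060925722 ang -84.71792124043841 [591.4  58.6  36. ] [ 618.6 -235.1   36. ]
top side [367.6 187.3] [386.6 251.5] res 0.41802216 ang -174.55168674890035 [ 618.  -249.6   36. ] [ 397.3 -270.6   36. ]
top side [385.  251.9] [292.5 275.3] res 0.3234697 ang 94.9771687769448 [ 397.1 -265.1   36. ] [370.5  39.4  36. ]
top side [291.7 273.6] [276.8 209.2] res 0.05299115 ang 5.347487999299718 [376.4  40.9  36. ] [591.9  61.   36. ]
side far [309.2 188.9] [350.8 253.1] res 0.04061091 ang -84.82350249153491 [592.5  48.5  36. ] [ 618.3 -235.6   36. ]
side front L [270.8 280.3] [298.7 271. ] res 0.06271261 ang 5.074637381041703 [ 403.3 -256.6   36. ] [ 475.3 -250.2   36. ]
side front R [325.4 262.2] [350.8 253.5] res 0.06577909 ang 5.849626453628213 [ 546.8 -244.    36. ] [ 618.  -236.7   36. ]
side flap [307.1 289.8] [328.6 282.8] res 0.0052291155 ang 3.8380100866683886 [ 484.1 -290.5    8. ] [ 540.8 -286.7    8. ]
side flapL [301.2 281.6] [306.1 286.9] res 0.4200546 ang -70.6811367494502 [ 476.1 -267.3   15. ] [ 482.9 -286.6   15. ]
side flapR [325.5 270.8] [329.1 279.5] res 0.09616518 ang -90.45116838858164 [ 543.8 -253.8   15. ] [ 543.5 -282.8   15. ]
top flap (array([379.3, 209.8]), array([384.1, 225.7]), np.float32(0.16875845)) [ 541.4 -278.7    8. ] [ 485.3 -284.     8. ]
sink [ 663.2 -426.8    0. ]
sink [ 554.4 -424.2    0. ]
sink [ 442.5 -423.5    0. ]
can [ 664.1 -286.7  134. ]  tin [665.6 198.3  26. ]
tip [548.9 281.9 194. ]
tip [571.5 248.6 194. ]
tip side [544.7 288.7 194. ]
tip side [565.8 253.5 194. ]
chute edge (array([195.8, 226.3]), array([231. , 255.2]), np.float32(0.15153575))
chute edge (array([206.7, 215.1]), array([240.9, 243.9]), np.float32(0.11725426))
```

Drainer yaw comes out at about 5.2°, the flap edge at about (512,-282), and the sink edge at y≈-424. Next I'll get the chute's axis from the viewing planes of its long edges, and fit the crock.

```bash
python3 - <<'E'
from h import *
np.set_printoptions(precision=3,suppress=True)
t=cv2.GaussianBlur(cv2.imread("pics/top0.png",0),(0,0),.7); s=cv2.GaussianBlur(cv2.imread("pics/side0.png",0),(0,0),.7)
N=[];
for n,im,p,q in(("top",t,(197,227),(230,254)),("top",t,(207,216),(226,232)),("side",s,(271,115),(263,145)),("side",s,(283,121),(277,143))):
    l=edge(im,p,q,half=2.5); print(n,l)
    a=np.cross(ray(n,*l[0])[1],ray(n,*l[1])[1]); N.append(a/np.linalg.norm(a))
N=np.array(N)
for M in(N,N[[0,1,2]],N[[0,1,3]],N[[0,1]]):
    d=np.linalg.svd(M)[2][-1]; d*=np.sign(d[2]); print("axis",d,"heading",np.degrees(np.arctan2(d[1],d[0])),"elev",np.degrees(np.arcsin(d[2])))
# crock: base outline from colours: print rim via top light ellipse
for e in((230,245),(232,247),(228,243)): print("crock",onz("top",*e,105))
# side silhouette of crock: left/right walls -> axis
l=edge(s,(249.5,158),(252.5,178),half=3);r=edge(s,(278,158),(280,172),half=3);print(l,r)
for z,v in((70,168),):
    pl=inter(l,(np.array([0,v]),np.array([640,v])));pr=inter(r,(np.array([0,v]),np.array([640,v])))
    print(pl,pr,onz("side",*(pl+pr)/2,z))
    o,a=ray("side",*pl);_,b=ray("side",*pr);m=a+b; print("plane azimuth dir",o,m/np.linalg.norm(m))
E
```

```text
top (array([196.937, 227.074]), array([229.552, 254.532]), np.float32(0.22421837))
top (array([207.321, 215.619]), array([226.323, 231.616]), np.float32(0.099096894))
side (array([270.606, 114.885]), array([261.906, 144.681]), np.float32(0.25992087))
side (array([283.555, 121.196]), array([275.99 , 142.644]), np.float32(0.6413014))
axis [0.465 0.341 0.817] heading 36.241547278316865 elev 54.83168624305612
axis [0.437 0.315 0.842] heading 35.729298320933744 elev 57.38897652249735
axis [0.496 0.373 0.784] heading 36.97624525621307 elev 51.654471453629306
axis [0.74  0.656 0.151] heading 41.57055702695693 elev 8.67242268217593
crock [487.25  209.363 105.   ]
crock [480.207 203.943 105.   ]
crock [494.31  214.797 105.   ]
(array([249.181, 158.053]), array([252.492, 178.001]), np.float32(0.03547533)) (array([278.121, 157.99 ]), array([279.292, 172.059]), np.float32(0.045961544))
[250.832 168.   ] [278.954 168.   ] [479.761 151.787  70.   ]
plane azimuth dir [ 330.856 -894.291  832.71 ] [ 0.114  0.803 -0.585]
```

```bash
python3 - <<'E'
from h import *
from scipy.spatial.transform import Rotation as Ro
np.set_printoptions(precision=3,suppress=True)
o=env.get_obs();R=o["tcp_rot"];h=np.radians(36);e=np.radians(58)
z=np.array([np.sin(e)*np.cos(h),np.sin(e)*np.sin(h),-np.cos(e)]);y=np.array([-np.sin(h),np.cos(h),0]);x=np.cross(y,z)
Rg=np.c_[x,y,z]; ax=np.array([np.cos(e)*np.cos(h),np.cos(e)*np.sin(h),np.sin(e)])
G=np.array([558,268,192.5])-70*ax-2*z
P=G-90*z
print("axis",ax,"z",z,"G",G,"P",P,"shift",(P-o["eef_pos"])/1000,"rv",Ro.from_matrix(Rg@R.T).as_rotvec(),"P->G",90*z)
E
```

```text
axis [0.429 0.311 0.848] z [ 0.686  0.498 -0.53 ] G [526.618 245.2   134.196] P [464.87  200.337 181.889] shift [ 0.235 -0.272 -0.049] rv [ 0.094 -1.056  0.984] P->G [ 61.748  44.862 -47.693]
```

Emit:
play_rows([
  [[0.235,-0.272,-0.02],[0.094,-1.056,0.984]],
  [[0.235,-0.272,-0.02],[0.094,-1.056,0.984]],
  [[0.235,-0.272,-0.02],[0.094,-1.056,0.984]],
  [[0.235,-0.272,-0.02],[0.094,-1.056,0.984]],
  [[0.235,-0.272,-0.02],[0.094,-1.056,0.984]],
  [[0.235,-0.272,-0.02],[0.094,-1.056,0.984]],
  [[0.235,-0.272,-0.02],[0.094,-1.056,0.984]],
  [[0.235,-0.272,-0.02],[0.094,-1.056,0.984]],
  [[0.235,-0.272,-0.02],[0.094,-1.056,0.984]],
  [[0.235,-0.272,-0.02],[0.094,-1.056,0.984]],
  [[0.235,-0.272,-0.02],[0.094,-1.056,0.984]],
  [[0.235,-0.272,-0.02],[0.094,-1.056,0.984]],
  [[0.235,-0.272,-0.049],[0.094,-1.056,0.984]],
  [[0.235,-0.272,-0.049],[0.094,-1.056,0.984]],
  [[0.235,-0.272,-0.049],[0.094,-1.056,0.984]],
  [[0.235,-0.272,-0.049],[0.094,-1.056,0.984]],
])

```text
time_s: 1.43
eef_pos: [468.5, 198.9, 189.7]
tcp_rot: [[-0.44, -0.591, 0.676], [-0.316, 0.807, 0.5], [-0.841, 0.006, -0.542]]
ft_force: [-0.3, -0.8, 0.9]
width: 1.002
gripper_force: 0.0
```

Emit:
play_rows([
  [[0,0,0],[0,0,0]],
  [[0,0,0],[0,0,0]],
  [[0,0,0],[0,0,0]],
])

```text
time_s: 1.68
eef_pos: [468.9, 199.5, 191.1]
tcp_rot: [[-0.436, -0.593, 0.677], [-0.317, 0.805, 0.501], [-0.842, 0.003, -0.539]]
ft_force: [-0.1, 0.6, -0.8]
width: 1.0
gripper_force: 0.0
```

```bash
python3 - <<'E'
from h import *
np.set_printoptions(precision=3,suppress=True)
ims=[]
for n,x,y in(("side",225,85),("top",180,180)):
    im=cv2.cvtColor(vision.read_camera(n),cv2.COLOR_RGB2BGR); cv2.imwrite(f"pics/{n}1.png",im)
    ims.append(cv2.resize(im[y:y+100,x:x+66],None,fx=6,fy=6,interpolation=cv2.INTER_CUBIC))
cv2.imwrite("pics/d.png",np.hstack(ims))
o=env.get_obs();print(o["eef_pos"],o["tcp_rot"],o["qpos"])
for n in("side","top"): print(n,proj(n,o["eef_pos"]),proj(n,o["eef_pos"]+90*o["tcp_rot"][:,2]))
E
```

```text
[469.25  199.314 191.146] [[-0.436 -0.592  0.678]
 [-0.317  0.806  0.5  ]
 [-0.842  0.003 -0.539]] [ -5.202  -5.329 -67.396 -21.497  34.046 -25.388]
side [254.292 127.421] [272.053 130.465]
top [226.367 247.173] [213.623 231.119]
```

View pics/d.png

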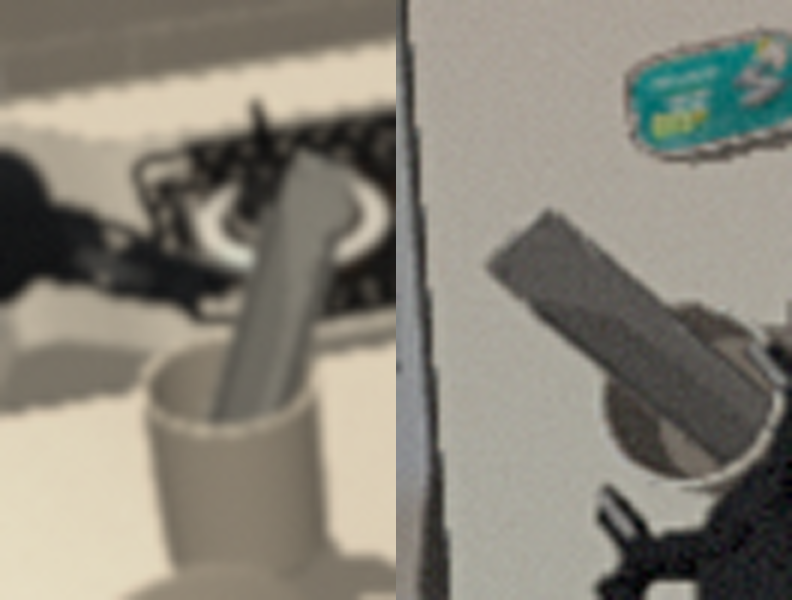

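The top view shows the fingertips at about (217,267) and (242,240). The projected approach point falls on the chute's centre line in both views: (213.6,231) in top and (272,130) in side. Alignment is good, so I'm going in.

Emit:
play_rows([
  [[0.01,0.007,-0.008],[0,0,0]],
  [[0.02,0.014,-0.016],[0,0,0]],
  [[0.03,0.022,-0.024],[0,0,0]],
  [[0.04,0.029,-0.031],[0,0,0]],
  [[0.04,0.029,-0.031],[0,0,0]],
  [[0.04,0.029,-0.031],[0,0,0]],
])

```text
time_s: 2.28
eef_pos: [510.5, 228.3, 160.9]
tcp_rot: [[-0.439, -0.593, 0.675], [-0.318, 0.805, 0.501], [-0.84, 0.005, -0.542]]
ft_force: [-0.3, -0.2, -0.8]
width: 0.999
gripper_force: 0.0
```

```bash
python3 - <<'E'
from h import *
np.set_printoptions(precision=3,suppress=True)
o=env.get_obs();print(o["eef_pos"],o["tcp_rot"],o["qpos"])
print(np.array([526.6,245.2,134.2])-o["eef_pos"])
E
```

```text
[510.48  228.339 160.857] [[-0.439 -0.593  0.675]
 [-0.318  0.805  0.501]
 [-0.84   0.005 -0.542]] [  0.751   4.83  -67.387 -33.707  29.464 -21.045]
[ 16.12   16.861 -26.657]
```

Emit:
play_rows([
  [[0.008,0.006,-0.008],[0,0,0]],
  [[0.015,0.012,-0.015],[0,0,0]],
  [[0.022,0.018,-0.022],[0,0,0]],
  [[0.022,0.018,-0.022],[0,0,0]],
  [[0.022,0.018,-0.022],[0,0,0]],
])

```text
time_s: 2.7
eef_pos: [532.4, 245.9, 139.5]
tcp_rot: [[-0.438, -0.593, 0.676], [-0.318, 0.805, 0.5], [-0.841, 0.004, -0.542]]
ft_force: [-0.3, 0.1, 0.7]
width: 1.001
gripper_force: 0.0
```

```bash
python3 - <<'E'
from h import *
from scipy.spatial.transform import Rotation as Ro
np.set_printoptions(precision=4,suppress=True)
o=env.get_obs();R=o["tcp_rot"];print(o["eef_pos"],R,o["qpos"],o["ft_force"])
d=np.array([526.6,245.2,134.2])-o["eef_pos"];print(d,"in tool",R.T@d)
h=np.radians(36);e=np.radians(58)
z=np.array([np.sin(e)*np.cos(h),np.sin(e)*np.sin(h),-np.cos(e)]);y=np.array([-np.sin(h),np.cos(h),0]);Rg=np.c_[np.cross(y,z),y,z]
print(Ro.from_matrix(Rg@R.T).as_rotvec())
E
```

```text
[532.3955 245.8506 139.541 ] [[-0.4382 -0.5929  0.6756]
 [-0.3182  0.8052  0.5004]
 [-0.8407  0.0043 -0.5415]] [  3.6462  10.9031 -67.3191 -40.7351  27.1536 -18.9998] [-0.3182  0.0506  0.6898]
[-5.7955 -0.6506 -5.341 ] in tool [ 7.2367  2.8896 -1.3487]
[ 0.0047 -0.0136 -0.0064]
```

Emit:
play_rows([
  [[-0.002,0.002,0.0],[0,0,0]],
  [[-0.002,0.002,0.0],[0,0,0]],
  [[-0.002,0.002,0.0],[0,0,0]],
  [[-0.002,0.002,0.0],[0,0,0]],
  [[-0.002,0.002,0.0],[0,0,0]],
  [[-0.002,0.002,0.0],[0,0,0]],
  [[-0.002,0.002,0.0],[0,0,0]],
  [[-0.002,0.002,0.0],[0,0,0]],
  [[-0.002,0.002,0.0],[0,0,0]],
  [[-0.002,0.002,0.0],[0,0,0]],
], jaw=0.03, grip_force=60)

```text
time_s: 3.53
eef_pos: [531.9, 248.0, 140.3]
tcp_rot: [[-0.437, -0.593, 0.677], [-0.318, 0.805, 0.5], [-0.841, 0.003, -0.541]]
ft_force: [-0.9, -1.7, 5.9]
width: 0.49
gripper_force: 60.2
```

Emit:
play_rows([
  [[-0.001,-0.001,0.003],[0,0,0]],
  [[0.003,0.002,0.012],[0,0,0]],
  [[0.008,0.006,0.022],[0,0,0]],
  [[0.013,0.009,0.031],[0,0,0]],
  [[0.018,0.013,0.041],[0,0,0]],
  [[0.018,0.013,0.041],[0,0,0]],
])

```text
time_s: 4.03
eef_pos: [550.3, 261.5, 182.7]
tcp_rot: [[-0.436, -0.593, 0.677], [-0.318, 0.805, 0.501], [-0.842, 0.003, -0.54]]
ft_force: [0.9, 0.6, -0.4]
width: 0.491
gripper_force: 60.6
```

```bash
python3 - <<'E'
from h import *
np.set_printoptions(precision=3,suppress=True)
ims=[]
for n,x,y in(("side",225,85),("top",180,180)):
    im=cv2.cvtColor(vision.read_camera(n),cv2.COLOR_RGB2BGR); cv2.imwrite(f"pics/{n}2.png",im)
    ims.append(cv2.resize(im[y:y+100,x:x+66],None,fx=6,fy=6,interpolation=cv2.INTER_CUBIC))
cv2.imwrite("pics/e.png",np.hstack(ims))
o=env.get_obs();print(o["eef_pos"],o["qpos"],o["ft_force"],o["width"])
E
```

```text
[548.952 261.032 180.598] [  5.866   6.061 -60.487 -29.713  25.378 -17.516] [-0.669 -0.454 -1.649] 0.4910937050622137
```

View pics/e.png

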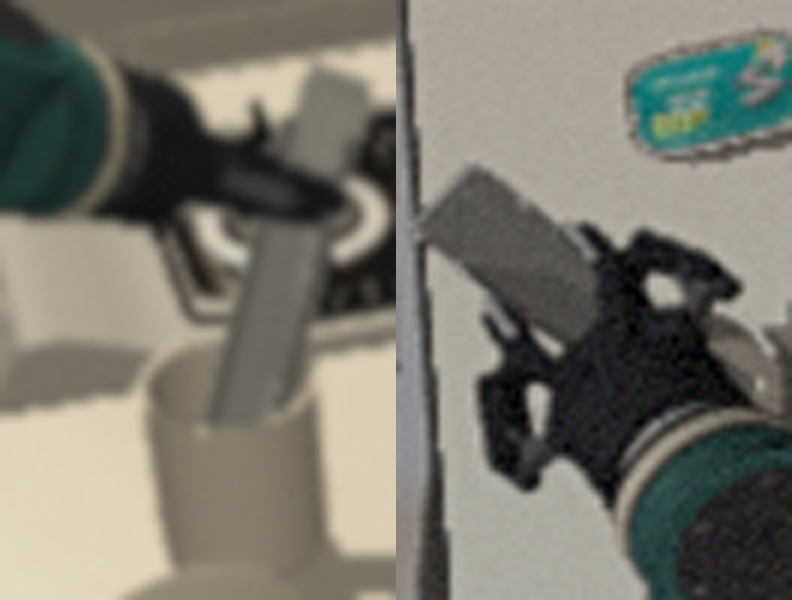

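The chute rises with the gripper, with the tip edge now at about (278,97) in side, and the crock stays put. I'll keep pulling it out.

Emit:
play_rows([
  [[0.006,0.004,0.012],[0,0,0]],
  [[0.012,0.009,0.024],[0,0,0]],
  [[0.019,0.014,0.036],[0,0,0]],
  [[0.025,0.018,0.048],[0,0,0]],
  [[0.031,0.022,0.06],[0,0,0]],
  [[0.037,0.027,0.072],[0,0,0]],
  [[0.037,0.027,0.09],[0,0,0]],
  [[0.037,0.027,0.11],[0,0,0]],
  [[0.037,0.027,0.13],[0,0,0]],
  [[0.037,0.027,0.15],[0,0,0]],
  [[0.037,0.027,0.15],[0,0,0]],
  [[0.037,0.027,0.15],[0,0,0]],
])

```text
time_s: 5.13
eef_pos: [586.3, 287.8, 330.3]
tcp_rot: [[-0.438, -0.593, 0.676], [-0.318, 0.806, 0.5], [-0.841, 0.004, -0.542]]
ft_force: [-0.4, -0.2, -3.0]
width: 0.491
gripper_force: 60.9
```

```bash
python3 - <<'E'
from h import *
from scipy.spatial.transform import Rotation as Ro
np.set_printoptions(precision=4,suppress=True)
o=env.get_obs();R=o["tcp_rot"];print(o["eef_pos"],o["qpos"],o["ft_force"],o["width"])
for n in("side","top"): cv2.imwrite(f"pics/{n}3.png",cv2.cvtColor(vision.read_camera(n),cv2.COLOR_RGB2BGR))
# final: tool y = chute y, chute x heading 95.2 ; flat
a=np.radians(95.2); cx=np.array([np.cos(a),np.sin(a),0]); cz=np.array([0,0,1.]); cy=np.cross(cz,cx)
z=-cz;y=cy;Rf=np.c_[np.cross(y,z),y,z]
print("rv",Ro.from_matrix(Rf@R.T).as_rotvec(), "tool x", Rf[:,0])
F=np.array([512.5,-282]); 
print("final TCP (s=157 -> chute x 47):", F+cx[:2]*(-80+47)) 
E
```

```text
[586.2824 287.789  330.2686] [  9.0774  -3.119  -38.6216   0.4633  22.7678 -15.4135] [-0.3635 -0.1951 -2.9793] 0.49129519981600656
rv [-0.9506  0.4236  0.9395] tool x [ 0.0906 -0.9959  0.    ]
final TCP (s=157 -> chute x 47): [ 515.4909 -314.8642]
```

Emit:
play_rows([
  [[-0.06,-0.06,0.0],[-0.12,0.053,0.117]],
  [[-0.065,-0.663,-0.03],[-0.951,0.424,0.94]],
  [[-0.065,-0.663,-0.03],[-0.951,0.424,0.94]],
  [[-0.065,-0.663,-0.03],[-0.951,0.424,0.94]],
  [[-0.065,-0.663,-0.03],[-0.951,0.424,0.94]],
  [[-0.065,-0.663,-0.03],[-0.951,0.424,0.94]],
  [[-0.065,-0.663,-0.03],[-0.951,0.424,0.94]],
  [[-0.065,-0.663,-0.03],[-0.951,0.424,0.94]],
  [[-0.065,-0.663,-0.03],[-0.951,0.424,0.94]],
  [[-0.065,-0.663,-0.03],[-0.951,0.424,0.94]],
  [[-0.065,-0.663,-0.03],[-0.951,0.424,0.94]],
  [[-0.065,-0.663,-0.03],[-0.951,0.424,0.94]],
  [[-0.065,-0.663,-0.03],[-0.951,0.424,0.94]],
  [[-0.065,-0.663,-0.03],[-0.951,0.424,0.94]],
  [[-0.065,-0.663,-0.03],[-0.951,0.424,0.94]],
  [[-0.065,-0.663,-0.03],[-0.951,0.424,0.94]],
  [[-0.065,-0.663,-0.03],[-0.951,0.424,0.94]],
  [[-0.065,-0.663,-0.03],[-0.951,0.424,0.94]],
  [[-0.065,-0.663,-0.03],[-0.951,0.424,0.94]],
  [[-0.065,-0.663,-0.03],[-0.951,0.424,0.94]],
])

```text
time_s: 6.9
eef_pos: [521.1, -376.1, 298.2]
tcp_rot: [[0.089, -0.996, -0.003], [-0.996, -0.089, 0.002], [-0.003, 0.003, -1.0]]
ft_force: [1.0, 0.1, -1.8]
width: 0.486
gripper_force: 61.7
```

```bash
python3 - <<'E'
from h import *
np.set_printoptions(precision=4,suppress=True)
o=env.get_obs();print(o["eef_pos"],o["tcp_rot"],o["qpos"],o["ft_force"],o["width"])
E
```

```text
[ 521.0836 -376.1428  298.2417] [[ 0.0892 -0.996  -0.0029]
 [-0.996  -0.0892  0.0024]
 [-0.0026  0.0026 -1.    ]] [ -43.0769   27.557    27.1248   89.7803   -0.012  -138.1933] [ 0.9774  0.0682 -1.8109] 0.486251925876074
```

Emit:
play_rows([
  [[0,0,-0.04],[0,0,0]],
  [[0,0,-0.08],[0,0,0]],
  [[0,0,-0.12],[0,0,0]],
  [[0,0,-0.16],[0,0,0]],
  [[0,0,-0.2],[0,0,0]],
  [[0,0,-0.23],[0,0,0]],
  [[0,0,-0.255],[0,0,0]],
  [[0,0,-0.27],[0,0,0]],
  [[0,0,-0.27],[0,0,0]],
  [[0,0,-0.27],[0,0,0]],
])

```text
time_s: 7.73
eef_pos: [521.3, -373.6, 30.4]
tcp_rot: [[0.092, -0.996, -0.002], [-0.996, -0.092, 0.001], [-0.001, 0.002, -1.0]]
ft_force: [0.7, 0.7, -0.3]
width: 0.49
gripper_force: 61.7
```

```bash
python3 - <<'E'
from h import *
np.set_printoptions(precision=4,suppress=True)
o=env.get_obs();print(o["eef_pos"],o["ft_force"],o["width"])
ims=[]
for n,x,y in(("side",270,250),("top",355,180)):
    im=cv2.cvtColor(vision.read_camera(n),cv2.COLOR_RGB2BGR); cv2.imwrite(f"pics/{n}4.png",im)
    w,h=100,100;g=cv2.resize(im[y:y+h,x:x+w],None,fx=4,fy=4,interpolation=cv2.INTER_CUBIC)
    for k in range(0,w,10): cv2.putText(g,str(x+k),(k*4,8),0,.3,(0,0,255)); g[::8,k*4]=(0,0,255)
    for k in range(0,h,10): cv2.putText(g,str(y+k),(0,k*4),0,.3,(0,0,255)); g[k*4,::8]=(0,0,255)
    ims.append(g)
cv2.imwrite("pics/f.png",np.hstack(ims))
E
```

```text
[ 521.2713 -373.6088   30.406 ] [ 0.7339  0.739  -0.2579] 0.4904616682604328
```

View pics/f.png

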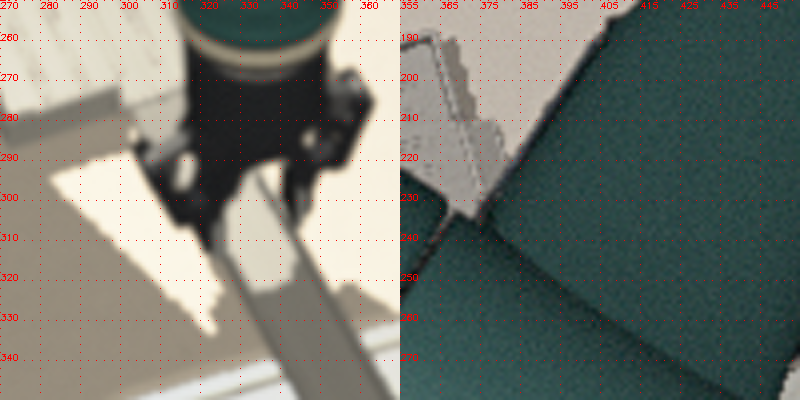

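The side view shows the chute level-looking in the jaws, running down-right from (330,300). The top view is blocked by the arm. I'll lower it gently until it touches.

Emit:
play_rows([
  [[0,0,-0.008],[0,0,0]],
  [[0,0,-0.016],[0,0,0]],
  [[0,0,-0.02],[0,0,0]],
  [[0,0,-0.022],[0,0,0]],
  [[0,0,-0.023],[0,0,0]],
  [[0,0,-0.024],[0,0,0]],
  [[0,0,-0.024],[0,0,0]],
])

```text
time_s: 8.42
eef_pos: [521.5, -375.0, 7.0]
tcp_rot: [[0.091, -0.996, -0.0], [-0.996, -0.091, -0.0], [0.0, 0.0, -1.0]]
ft_force: [-0.7, 1.2, 1.3]
width: 0.491
gripper_force: 62.0
```

```bash
python3 - <<'E'
from h import *
np.set_printoptions(precision=3,suppress=True)
o=env.get_obs();print(o["eef_pos"],o["ft_force"],o["moment"],o["width"])
im=cv2.cvtColor(vision.read_camera("side"),cv2.COLOR_RGB2BGR);cv2.imwrite("pics/side5.png",im)
def tile(f,x,y,w,h,s):
    g=cv2.resize(cv2.imread(f"pics/{f}.png")[y:y+h,x:x+w],None,fx=s,fy=s,interpolation=cv2.INTER_CUBIC)
    for k in range(0,w,10): cv2.putText(g,str(x+k),(k*s,8),0,.3,(0,0,255)); g[::8,k*s]=(0,0,255)
    for k in range(0,h,10): cv2.putText(g,str(y+k),(0,k*s),0,.3,(0,0,255)); g[k*s,::8]=(0,0,255)
    return g
# composite: end of chute now; lifted chute in both views
o3=np.array([586.3,287.8,330.3]);print("TCP3 px",proj("side",o3),proj("top",o3))
ps=proj("side",o3).astype(int);pt=proj("top",o3).astype(int)
A=tile("side5",320,280,100,120,5)
ys=max(0,ps[1]-50)
B=tile("side3",ps[0]-35,ys,70,60,4);C=tile("top3",max(0,pt[0]-35),pt[1]-30,70,60,4)
h=np.vstack([B,np.zeros((120,280,3),np.uint8),C]) [:600]
cv2.imwrite("pics/g.png",np.hstack([A,h]))
E
```

```text
[ 521.473 -375.04     6.96 ] [-0.746  1.234  1.279] [ 0.069  0.121 -0.021] 0.49131525635444595
TCP3 px [281.652  66.258] [172.007 200.47 ]
```

View pics/g.png

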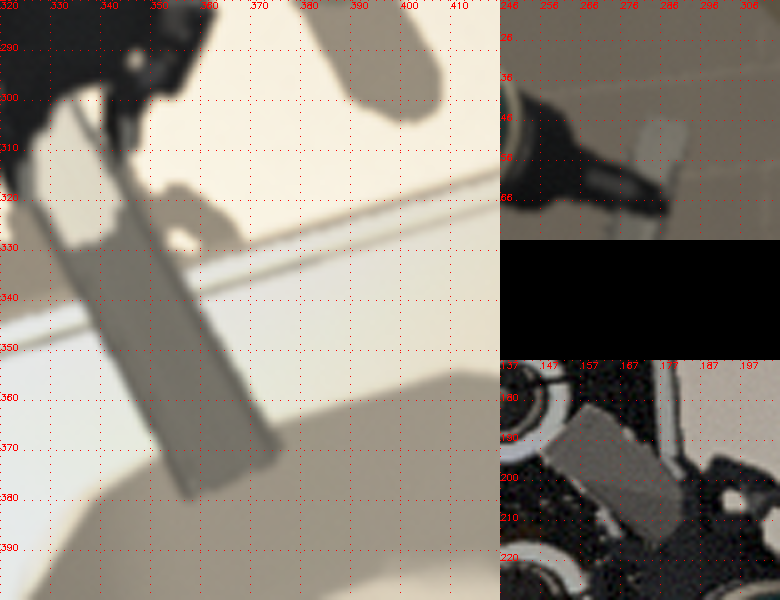

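The chute's open end sits over the sink with its corners at about (358,379.5) and (376,371) in the side view. In the lifted frames the tip edge is at (281,46)–(290.5,48) in side and (148,192.5)–(159.5,180.5) in top.

```bash
python3 - <<'E'
from h import *
np.set_printoptions(precision=2,suppress=True)
o3=np.array([586.28,287.79,330.27]);R3=np.array([[-.438,-.593,.676],[-.318,.806,.5],[-.841,.004,-.542]])
for a,b in(((285.5,47),(153.8,186.5)),((281,46),(148,192.5)),((290.5,48),(159.5,180.5))):
    p,e=tri(a,b);print("tip",p,e,"tool frame",R3.T@(p-o3))
R=np.array([[.091,-.996,0],[-.996,-.091,0],[0,0,-1]]);t=np.array([521.5,-375,7])
for z in(4,7,10):
  P=[onz("side",*q,z) for q in((358,379.5),(376,371))];m=(P[0]+P[1])/2
  print(z,P,np.linalg.norm(P[0]-P[1]),"mid in tool",R.T@(m-t))
s=cv2.GaussianBlur(cv2.imread("pics/side5.png",0),(0,0),.7)
for p,q in(((336,340),(355,376)),((352,325),(374,365))):
  l=edge(s,p,q,half=3,trim=.05)
  for z in(7,20): a,b=onz("side",*l[0],z),onz("side",*l[1],z);d=a-b;print(l,z,"heading",np.degrees(np.arctan2(d[1],d[0])),a,b)
E
```

```text
tip [609.81 309.73 378.96] 5.62871645244088 tool frame [-58.23   3.93   0.48]
tip [598.56 324.72 377.84] 3.5728023536852285 tool frame [-57.13  22.67   0.99]
tip [621.89 295.09 379.69] 6.541841241290125 tool frame [-59.48 -15.03   0.94]
4 [array([ 519.76, -533.64,    4.  ]), array([ 561.8 , -528.35,    4.  ])] 42.369818159462525 mid in tool [157.13  -5.01   3.  ]
7 [array([ 519.08, -534.94,    7.  ]), array([ 560.96, -529.68,    7.  ])] 42.2164358328281 mid in tool [158.37  -4.13   0.  ]
10 [array([ 518.39, -536.25,   10.  ]), array([ 560.13, -531.  ,   10.  ])] 42.06305350619378 mid in tool [159.61  -3.25  -3.  ]
(array([335.74, 340.14]), array([354.7 , 376.16]), np.float32(0.1197418)) 7 heading 96.31251689775594 [ 505.55 -438.54    7.  ] [ 515.27 -526.45    7.  ]
(array([335.74, 340.14]), array([354.7 , 376.16]), np.float32(0.1197418)) 20 heading 96.31251689775601 [ 502.8  -445.72   20.  ] [ 512.37 -532.24   20.  ]
(array([351.06, 325.54]), array([373.61, 365.22]), np.float32(0.12040019)) 7 heading 96.02774568426284 [ 550.56 -415.07    7.  ] [ 561.29 -516.74    7.  ]
(array([351.06, 325.54]), array([373.61, 365.22]), np.float32(0.12040019)) 20 heading 96.02774568426281 [ 547.1  -422.62   20.  ] [ 557.66 -522.68   20.  ]
```

Emit:
play_rows([
  [[0,0,-0.001],[0,0,-0.014]],
  [[0,0,-0.002],[0,0,-0.014]],
  [[0,0,-0.002],[0,0,-0.014]],
  [[0,0,-0.002],[0,0,-0.014]],
])

```text
time_s: 8.8
eef_pos: [521.9, -375.2, 6.3]
tcp_rot: [[0.077, -0.997, 0.001], [-0.997, -0.077, -0.001], [0.001, -0.001, -1.0]]
ft_force: [-3.8, 4.5, 16.1]
width: 0.488
gripper_force: 64.0
```

Emit:
play_rows([
  [[0,0,-0.001],[0,0,0]],
  [[0,0,-0.002],[0,0,0]],
  [[0,0,-0.002],[0,0,0]],
  [[0,0,-0.002],[0,0,0]],
])

```text
time_s: 9.13
eef_pos: [522.1, -375.4, 5.5]
tcp_rot: [[0.077, -0.997, 0.002], [-0.997, -0.077, -0.002], [0.002, -0.002, -1.0]]
ft_force: [-7.6, 7.0, 31.5]
width: 0.491
gripper_force: 67.1
```

```bash
python3 - <<'E'
from h import *
np.set_printoptions(precision=2,suppress=True)
o=env.get_obs();print(o["eef_pos"],o["ft_force"],o["moment"],o["width"],o["qpos"],o["tcp_rot"])
im=cv2.cvtColor(vision.read_camera("side"),cv2.COLOR_RGB2BGR);cv2.imwrite("pics/side6.png",im)
for f in("side5","side6"):
  s=cv2.GaussianBlur(cv2.imread(f"pics/{f}.png",0),(0,0),.7)
  a=edge(s,(336,340),(355,376),half=3,trim=.05);b=edge(s,(352,325),(374,365),half=3,trim=.05);c=edge(s,(359,379),(375,371),half=3,trim=.12)
  print(f,c,inter(a,c),inter(b,c))
  for l,z in((a,1),(b,15)):
    p,q=onz("side",*l[0],z),onz("side",*l[1],z);d=p-q;print(" heading",np.degrees(np.arctan2(d[1],d[0])),p,q)
E
```

```text
[ 522.07 -375.41    5.48] [-7.58  7.   31.52] [ 1.48  1.06 -0.04] 0.4906798157964797 [ -42.97   34.33   -7.64   47.87   -0.01 -137.35] [[ 0.08 -1.    0.  ]
 [-1.   -0.08 -0.  ]
 [ 0.   -0.   -1.  ]]
side5 (array([359.11, 379.25]), array([375.4 , 371.88]), np.float32(0.12670085)) [356.87 380.27] [376.99 371.16]
 heading 96.31251689775594 [ 506.82 -435.23    1.  ] [ 516.61 -523.77    1.  ]
 heading 96.02774568426275 [ 548.43 -419.72   15.  ] [ 559.06 -520.39   15.  ]
side6 (array([359.16, 379.35]), array([375.42, 371.92]), np.float32(0.114240944)) [356.07 380.76] [376.41 371.47]
 heading 95.1942155190614 [ 506.79 -435.22    1.  ] [ 514.86 -524.02    1.  ]
 heading 95.62862163443856 [ 547.83 -419.84   15.  ] [ 557.77 -520.64   15.  ]
```

Emit:
play_rows([
  [[0,0,0.002],[0,0,0]],
  [[0,0,0.002],[0,0,0]],
  [[0,0,0.002],[0,0,0]],
])

```text
time_s: 9.43
eef_pos: [522.0, -375.4, 5.7]
tcp_rot: [[0.077, -0.997, 0.001], [-0.997, -0.077, -0.001], [0.001, -0.001, -1.0]]
ft_force: [-3.1, 2.4, 11.7]
width: 0.488
gripper_force: 64.9
```

```bash
python3 -c "
from h import *
o=env.get_obs();print(o['eef_pos'].round(2),o['ft_force'].round(2),o['moment'].round(3))"
```

```text
[ 521.99 -375.36    5.69] [-3.06  2.43 11.68] [0.414 0.025 0.   ]
```

Emit:
play_rows([
  [[0,0,0],[-0.01,0,0]],
  [[0,0,0],[-0.02,0,0]],
  [[0,0,0],[-0.02,0,0]],
  [[0,0,0],[-0.02,0,0]],
])

```text
time_s: 9.77
eef_pos: [522.0, -375.4, 5.7]
tcp_rot: [[0.077, -0.997, 0.001], [-0.997, -0.077, -0.022], [0.022, 0.001, -1.0]]
ft_force: [-2.2, 1.6, 11.8]
width: 0.493
gripper_force: 64.9
```

```bash
python3 -c "
from h import *
o=env.get_obs();print(o['eef_pos'].round(2),o['ft_force'].round(2),o['moment'].round(3),o['tcp_rot'].round(4))"
```

```text
[ 522.   -375.42    5.71] [-2.22  1.65 11.84] [ 0.265  0.148 -0.004] [[ 7.680e-02 -9.970e-01  8.000e-04]
 [-9.968e-01 -7.680e-02 -2.160e-02]
 [ 2.160e-02  9.000e-04 -9.998e-01]]
```

```bash
python3 - <<'E'
from h import *
np.set_printoptions(precision=2,suppress=True)
a=np.radians(95.2);c=np.array([np.cos(a),np.sin(a)]);t=np.array([522.07,-375.41])
for z in(0,1.5):
  m=(onz("side",356.4,380.5,z)+onz("side",376.6,371.3,z))[:2]/2;print(z,m,"s",(t-m)@c,"lat",np.cross(c,m-t))
for f in((512.5,-281),): print("flap rel TCP: along",(np.array(f)-t)@c,"lat",np.cross(c,np.array(f)-t))
s=cv2.GaussianBlur(cv2.imread("pics/side0.png",0),(0,0),.7)
# flap corners by line intersections, both hypotheses
l=edge(s,(307,288),(328,281),half=2.5); 
for z in(5,6,8,10): print(z,onz("side",*(l[0]+l[1])/2,z))
# profile of grey across the edge, to tell the flap from its shadow
p=(l[0]+l[1])/2;print([int(v) for v in s[int(p[1])-12:int(p[1])+8,int(p[0])]],int(p[1])-12)
E
```

```text
0 [ 540.31 -530.19] s 155.80097281138848 lat -4.139806901550363
1.5 [ 539.94 -530.85] s 156.41994222689863 lat -3.7046116885123137
flap rel TCP: along 94.88879986582654 lat 0.9739917982824533
5 [ 513.54 -285.62    5.  ]
6 [ 513.32 -286.36    6.  ]
8 [ 512.88 -287.83    8.  ]
10 [ 512.43 -289.3    10.  ]
[146, 150, 151, 151, 150, 150, 150, 150, 151, 148, 138, 123, 115, 123, 148, 182, 204, 212, 214, 215] 273<stdin>:5: DeprecationWarning: Arrays of 2-dimensional vectors are deprecated. Use arrays of 3-dimensional vectors instead. (deprecated in NumPy 2.0)
<stdin>:6: DeprecationWarning: Arrays of 2-dimensional vectors are deprecated. Use arrays of 3-dimensional vectors instead. (deprecated in NumPy 2.0)
```

Emit:
play_rows([
  [[0,0,0.0005],[0,0,0]],
  [[-0.001,0.006,0.0005],[0,0,0]],
  [[-0.002,0.012,0.0005],[0,0,0]],
  [[-0.003,0.018,0.0005],[0,0,0]],
  [[-0.003,0.022,0.0005],[0,0,0]],
  [[-0.003,0.022,0.0005],[0,0,0]],
])

```text
time_s: 10.27
eef_pos: [518.7, -352.5, 5.8]
tcp_rot: [[0.077, -0.997, 0.0], [-0.997, -0.077, -0.021], [0.021, 0.001, -1.0]]
ft_force: [-0.2, 0.9, 8.4]
width: 0.489
gripper_force: 64.4
```

```bash
python3 -c "
from h import *
o=env.get_obs();print(o['eef_pos'].round(2),o['ft_force'].round(2),o['moment'].round(3))"
```

```text
[ 518.72 -352.51    5.81] [-0.23  0.91  8.44] [ 0.364 -0.185 -0.115]
```

Emit:
play_rows([
  [[0,0.005,0],[0,0,0]],
  [[-0.001,0.01,0],[0,0,0]],
  [[-0.002,0.015,0],[0,0,0]],
  [[-0.002,0.02,0],[0,0,0]],
  [[-0.003,0.025,0],[0,0,0]],
  [[-0.003,0.03,0],[0,0,0]],
  [[-0.003,0.03,0],[0,0,0]],
])

```text
time_s: 10.85
eef_pos: [515.7, -322.4, 5.8]
tcp_rot: [[0.077, -0.997, 0.0], [-0.997, -0.077, -0.021], [0.021, 0.001, -1.0]]
ft_force: [-0.4, 1.8, 7.7]
width: 0.487
gripper_force: 64.4
```

```bash
python3 - <<'E'
from h import *
o=env.get_obs();print(o['eef_pos'].round(2),o['ft_force'].round(2),o['moment'].round(3))
ims=[]
for n,x,y in(("side",280,240),("top",345,170)):
    im=cv2.cvtColor(vision.read_camera(n),cv2.COLOR_RGB2BGR); cv2.imwrite(f"pics/{n}7.png",im)
E
```

```text
[ 515.72 -322.45    5.8 ] [-0.4   1.84  7.67] [ 0.377 -0.222 -0.069]
```

Emit:
play_rows([
  [[0,0.002,0],[0,0,0]],
  [[0,0.004,0],[0,0,0]],
  [[-0.0005,0.006,0],[0,0,0]],
  [[-0.0005,0.007,0],[0,0,0]],
  [[-0.0005,0.007,0],[0,0,0]],
])

```text
time_s: 11.37
eef_pos: [515.4, -316.2, 5.8]
tcp_rot: [[0.077, -0.997, 0.0], [-0.997, -0.077, -0.022], [0.022, 0.001, -1.0]]
ft_force: [-0.5, -2.6, 6.0]
width: 0.494
gripper_force: 64.3
```

Emit:
play_rows([
  [[0,0.001,0],[0,0,0]],
  [[0,0.001,0],[0,0,0]],
  [[0,0.001,0],[0,0,0]],
])

```text
time_s: 11.62
eef_pos: [515.4, -315.4, 5.8]
tcp_rot: [[0.077, -0.997, 0.001], [-0.997, -0.077, -0.022], [0.022, 0.001, -1.0]]
ft_force: [0.2, -2.0, 7.0]
width: 0.492
gripper_force: 64.2
```

```bash
python3 - <<'E'
from h import *
np.set_printoptions(precision=2,suppress=True)
o=env.get_obs();t=o['eef_pos'];print(t,o['ft_force'].round(2),o['moment'].round(3))
im=cv2.cvtColor(vision.read_camera("side"),cv2.COLOR_RGB2BGR); cv2.imwrite("pics/side8.png",im)
s=cv2.GaussianBlur(cv2.cvtColor(im,cv2.COLOR_BGR2GRAY),(0,0),.7)
def tile(f,x,y,w,h,k0):
    g=cv2.resize(cv2.imread(f)[y:y+h,x:x+w],None,fx=k0,fy=k0,interpolation=cv2.INTER_CUBIC)
    for k in range(0,w,10): cv2.putText(g,str(x+k),(k*k0,8),0,.3,(0,0,255)); g[::10,k*k0]=(0,0,255)
    for k in range(0,h,10): cv2.putText(g,str(y+k),(0,k*k0),0,.3,(0,0,255)); g[k*k0,::10]=(0,0,255)
    return g
cv2.imwrite("pics/i.png",tile("pics/side8.png",285,240,100,75,8))
E
```

```text
[ 515.36 -315.36    5.83] [ 0.19 -1.97  6.99] [-0.52 -0.11 -0.09]
```

View pics/i.png

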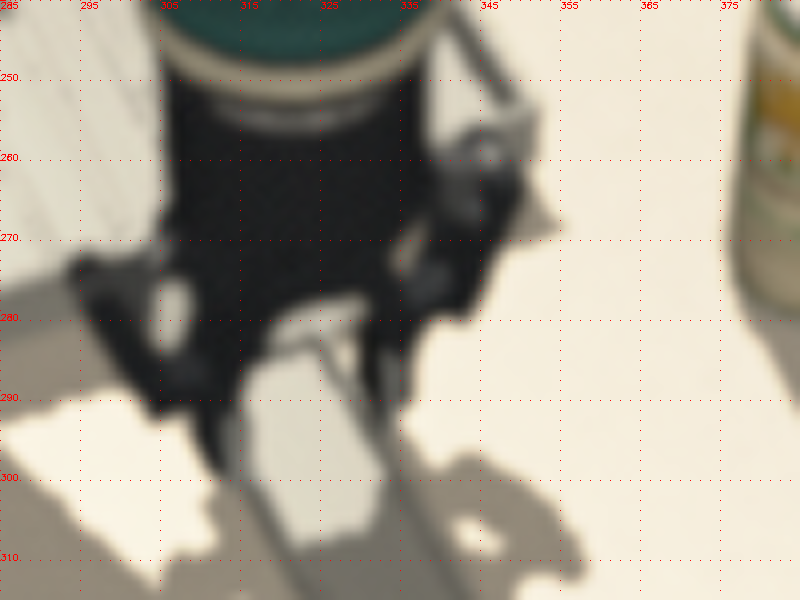

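Between the jaws the side view shows the flap's hem at about (317–330, 284–278). The right wall's top end meets it near (325,282.5). I'll compute the remaining gap.

```bash
python3 - <<'E'
from h import *
np.set_printoptions(precision=2,suppress=True)
s0=cv2.GaussianBlur(cv2.imread("pics/side0.png",0),(0,0),.7);s8=cv2.GaussianBlur(cv2.imread("pics/side8.png",0),(0,0),.7)
l=edge(s0,(306,285.5),(327.5,278.5),half=3,sign=-1,trim=.15);print(l)
for z in(7,9): print("hem",z,onz("side",*l[0],z),onz("side",*l[1],z))
for z in(13.5,16.5): print("wall end",z,onz("side",325,282.5,z),onz("side",325,283.5,z))
for c in(318,321,323,325,327): print(c,s8[272:292,c], "hem row",l[0][1]+(c-l[0][0])*(l[1][1]-l[0][1])/(l[1][0]-l[0][0]))
a=edge(s8,(306,312),(330,354),half=3,trim=.05);b=edge(s8,(333,296),(350,328),half=3,trim=.05)
for q,z in((a,0),(b,14)):
  p,r=onz("side",*q[0],z),onz("side",*q[1],z);d=p-r;print("edge",q[2],np.degrees(np.arctan2(d[1],d[0])),p,r)
E
```

```text
(array([306.48, 286.91]), array([327.86, 279.55]), np.float32(0.035842925))
hem 7 [ 485.31 -280.91    7.  ] [ 542.6  -275.85    7.  ]
hem 9 [ 484.94 -282.4     9.  ] [ 542.09 -277.35    9.  ]
wall end 13.5 [ 531.31 -287.13   13.5 ] [ 530.34 -290.02   13.5 ]
wall end 16.5 [ 530.58 -289.35   16.5 ] [ 529.61 -292.24   16.5 ]
318 [ 29  29  29  29  29  29  32  41  57  73  82  86 104 142 181 204 212 214
 214 214] hem row 282.94525033854745
321 [ 28  28  30  30  32  45  76 118 152 163 153 144 160 188 208 214 215 215
 215 215] hem row 281.9131049213363
323 [ 30  30  31  31  40  69 114 154 170 161 143 144 169 193 206 211 213 214
 215 215] hem row 281.22500797652884
325 [ 30  30  30  33  49  90 139 173 181 168 150 139 141 153 167 182 197 207
 211 213] hem row 280.5369110317214
327 [ 29  30  31  36  58 100 142 162 158 150 153 165 172 164 151 145 154 169
 182 194] hem row 279.84881408691393
edge 0.9706173 97.60654106260095 [ 469.17 -343.83    0.  ] [ 484.9  -461.61   -0.  ]
edge 0.23153472 96.76047882464134 [ 538.39 -330.9    14.  ] [ 549.3  -422.88   14.  ]
```

```bash
python3 - <<'E'
from h import *
np.set_printoptions(precision=2,suppress=True)
s8=cv2.GaussianBlur(cv2.imread("pics/side8.png",0),(0,0),.7)
t=np.array([515.4,-315.4]);
def px(along,lat,z,h=95.2):
    a=np.radians(h);c=np.array([np.cos(a),np.sin(a)]);n=np.array([-c[1],c[0]]);return proj("side",np.r_[t+c*along+n*lat,z])
for nm,lat,z in(("L",22,0),("Ltop",22,14),("R",-22,14),("Rin",-19,14)):
  q=edge(s8,px(-40,lat,z),px(-152,lat,z),half=2.5,trim=.05)
  p,r=onz("side",*q[0],z),onz("side",*q[1],z);d=p-r;print(nm,q,np.degrees(np.arctan2(d[1],d[0])),p,r)
E
```

```text
L (array([320.55, 312.71]), array([341.97, 353.43]), np.float32(0.14151216)) 96.36889454701739 [ 496.85 -357.29    0.  ] [ 509.25 -468.38    0.  ]
Ltop (array([319.32, 309.82]), array([340.68, 350.79]), np.float32(0.11660367)) 96.15589812726002 [ 493.74 -358.03   14.  ] [ 505.72 -469.07   14.  ]
R (array([338.88, 302.28]), array([360.19, 342.81]), np.float32(0.4494183)) 94.19562134634724 [ 543.91 -352.53   14.  ] [ 552.13 -464.58   14.  ]
Rin (array([337.88, 302.6 ]), array([359.75, 342.87]), np.float32(0.094475865)) 95.0138043467302 [ 541.37 -352.64   14.  ] [ 551.18 -464.41   14.  ]
```

Emit:
play_rows([
  [[0,0.001,0],[0,0,0]],
  [[0,0.002,0],[0,0,0]],
  [[0,0.002,0],[0,0,0]],
])

```text
time_s: 11.92
eef_pos: [515.4, -314.1, 5.9]
tcp_rot: [[0.076, -0.997, 0.0], [-0.997, -0.076, -0.023], [0.023, 0.001, -1.0]]
ft_force: [-1.4, -7.5, 4.5]
width: 0.493
gripper_force: 64.0
```

Emit:
play_rows([
  [[0,-0.0005,0],[0,0,0]],
  [[0,-0.0005,-0.001],[0,0,0]],
  [[0,-0.0005,-0.002],[0,0,0]],
  [[0,-0.0005,-0.002],[0,0,0]],
  [[0,-0.0005,-0.002],[0,0,0]],
  [[0,-0.0005,-0.002],[0,0,0]],
])

```text
time_s: 12.42
eef_pos: [515.5, -314.2, 5.1]
tcp_rot: [[0.077, -0.997, 0.001], [-0.997, -0.077, -0.023], [0.023, 0.0, -1.0]]
ft_force: [-4.9, -0.3, 25.4]
width: 0.495
gripper_force: 67.5
```

```bash
python3 - <<'E'
from h import *
np.set_printoptions(precision=2,suppress=True)
o=env.get_obs();print(o['eef_pos'],o['ft_force'],o['moment'],o['tcp_rot'])
s=cv2.cvtColor(vision.read_camera("side"),cv2.COLOR_RGB2BGR);cv2.imwrite("pics/side9.png",s);s=cv2.cvtColor(s,cv2.COLOR_BGR2GRAY)
s8=cv2.imread("pics/side8.png",0)
for c in(321,323,325): print(c,s8[274:290,c],s[274:290,c])
E
```

```text
[ 515.52 -314.15    5.06] [-4.87 -0.25 25.36] [-0.02  0.64  0.25] [[ 0.08 -1.    0.  ]
 [-1.   -0.08 -0.02]
 [ 0.02  0.   -1.  ]]
321 [ 31  30  29  38  73 123 161 174 156 137 156 191 212 216 215 215] [ 31  31  30  38  73 126 164 175 156 137 159 197 216 219 219 219]
323 [ 32  30  34  64 116 161 176 163 133 137 175 201 211 213 214 215] [ 31  31  38  73 123 161 172 156 131 138 179 207 217 217 218 218]
325 [ 31  29  41  89 146 181 190 174 148 131 130 145 166 185 201 210] [ 32  32  52 102 151 176 175 156 137 129 135 151 171 189 205 215]
```

Emit:
play_rows([
  [[0,0,-0.0005],[0,0,0]],
  [[0,0,-0.0005],[0,0,0]],
  [[0,0,-0.0005],[0,0,0]],
  [[0,0,-0.0005],[0,0,0]],
  [[0,0,-0.0005],[0,0,0]],
  [[0,0,-0.0005],[0,0,0]],
  [[0,0,-0.0005],[0,0,0]],
  [[0,0,-0.0005],[0,0,0]],
  [[0,0,-0.0005],[0,0,0]],
  [[0,0,-0.0005],[0,0,0]],
  [[0,0,-0.0005],[0,0,0]],
  [[0,0,-0.0005],[0,0,0]],
])

```text
time_s: 13.47
eef_pos: [515.6, -314.2, 5.0]
tcp_rot: [[0.077, -0.997, 0.002], [-0.997, -0.077, -0.023], [0.023, 0.0, -1.0]]
ft_force: [-7.6, 0.7, 31.8]
width: 0.494
gripper_force: 68.3
```

```bash
python3 - <<'E'
from h import *
np.set_printoptions(precision=2,suppress=True)
o=env.get_obs();print(o['eef_pos'],o['ft_force'],o['moment'],o['width'])
s=cv2.cvtColor(vision.read_camera("side"),cv2.COLOR_RGB2GRAY)
s=cv2.GaussianBlur(s,(0,0),.7);t=o['eef_pos'][:2];a=np.radians(95.2);c=np.array([np.cos(a),np.sin(a)]);n=np.array([-c[1],c[0]])
px=lambda al,la,z:proj("side",np.r_[t+c*al+n*la,z])
for nm,lat,z in(("L",22,0),("R",-22,14)):
  q=edge(s,px(-40,lat,z),px(-152,lat,z),half=2.5,trim=.05);p,r=onz("side",*q[0],z),onz("side",*q[1],z);d=p-r;print(nm,np.degrees(np.arctan2(d[1],d[0])),p,r)
e=edge(s,px(-156,17,0),px(-156,-17,0),half=4);m=(e[0]+e[1])/2;print("end",e,onz("side",*m,0),onz("side",*m,3))
E
```

```text
[ 515.56 -314.18    5.01] [-7.59  0.74 31.81] [0.26 0.98 0.32] 0.4938895700401321
L 96.47181274760689 [ 496.66 -356.16    0.  ] [ 509.25 -467.19    0.  ]
R 94.87351091882586 [ 543.49 -351.41   14.  ] [ 553.02 -463.19   14.  ]
end (array([343.87, 353.89]), array([357.93, 347.97]), np.float32(0.049093604)) [ 529.6  -468.86    0.  ] [ 528.89 -470.39    3.  ]
```

```bash
python3 -c "
from station import env
print(env.sign_off())"
```

```text
the job is handed in; nothing more can be done
None
```

I handed the job in at 13.5 s with no verdict returned: by my measurements the chute's tongue is squarely under the middle of the flap, its side walls reach the flap's edge, its open end is about 45 mm out over the sink, and it is still gripped and pressed down with about 32 N; the flap's hem showed no movement, but I never saw the tongue itself.

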